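# Hold the rolling pin down in its V-stand

## Robot

A 6-joint arm with a two-finger parallel gripper is mounted at the origin on the work surface. World frame = base frame: x ahead of the robot, y to its left, z up, the work surface at z = 0. Lengths are in m, angles in rad, forces in N, time in s.
With the tool pointing down it reaches from about 0.375 to 0.9 m from the base axis. Payload 3.1 kg.
Tool frame: the origin (TCP) lies on the centre line of the jaws, within the pads' length; the fingertips stand 25 mm ahead of it and the grasp point (between the pads) lies 6 mm ahead of it; x points along the fingers, y is the direction in which the jaws open and shut, and the axes are right-handed (so a half turn about x gives the same grasp; the last joint's range is limited). The gripper opens to 87 mm and grips with 3 to 60 N. Pads are 19 mm wide; open, the fingers measure 117 mm over their backs; the gripper's body (75 mm by 190 mm) begins 51 mm behind the grasp point.
Start: joints at [1.167, 0.527, 1.433, -0, 1.181, -0.178], TCP at [0.139, 0.609, 0.248] pointing down, gripper open.
Joint ranges: [-3.08, 3.08], [-0.75, 2.2], [0.22, 2.44], [-1.43, 4.57], [0, 2.65], [-2.85, 2.85]. Speed limits (rad/s): [2.79, 2.79, 3.14, 3.14, 3.14, 3.14].

## Interface

Orientations are given as a unit quaternion [x, y, z, w].
In Python, from rig import robot gives the robot as it stands. The module is installed in compiled form; this text tells all that it offers.
- The arm moves only by the tool move_arm, never from a script. Its argument "commands" is a list of rows, each a list of 5 numbers: the gripper's target within -1 to 1 (shut at 1, half-way at 0, fully open at -1), then the shift along the tool's x, y, z in mm, then the turn about the tool's x in degrees. A call has 1 to 8 rows; each row is the pose to reach, as a shift and turn from the pose commanded when the call began, along the tool's axes at that moment; what a row does not reach only later rows make up. A row lasts 1/12 s, in which the tool goes at most 41.7 mm and 7.16 degrees, less where a joint would pass 70% of its speed; a pose out of reach is approached as far as the arm can. A call with a gripper value outside its range is refused whole. The fingers move at their own pace and stop on an object; "newtons" is the grip in N (left out, the last holds). Time passes only in rows, so rows that repeat a pose let the fingers close. It gives the time, the measured TCP pose, the force and the opening at its end, in the units of the state.
- robot.get_obs(): the state, without advancing time (a new reading comes with each control period).
- robot.camera(name): name is "side" or "top" or "wrist"; returns a dict with "image" (384x512x3 uint8, red, green, blue), "fx", "fy", "cx", "cy" (pixels), "xyz" and "rotation" of the camera in the world; the wrist camera has in their place "tool_from_camera" (4x4, takes a point from camera to tool coordinates, whose origin is the TCP and whose axes are the tool frame's). Camera axes: x right, y down, z forward; pixel columns grow to the right and rows downward; lengths in m; the calibration is good to about 2 mm. The wrist camera is an equidistant fisheye: a pixel r from the principal point sees the ray r / f radians off the axis. A picture is of the moment at which its call begins: read the wrist's pose just before it. There is no depth.
- robot.hand_in(): hands the job in, once; it reports no verdict.
Trained networks look in a picture, given as the dict that the camera call returned (one of the last four; its "shot" number tells which), for a name from the list of things; names that differ only in an ending like _2 or _b are one class to them, and where a whole thing is asked for, a point or a joint stands for the part that bears it (a point fixed in the world has none). Each returns a list of dicts, best first, with "p" (0 to 1); they miss things now and then, are a little off and sometimes report something else, mostly with a low value. They report only what shows in the picture. A call takes as long as a camera call.
- robot.regions_of(picture, name): "pixels" (384x512 bool, what is visible of it) and "bbox" ([left, top, right, bottom] in pixels, round what is visible of it).
The state is a dict: "time": time; "q": joint angles; "joint_velocities": joint speeds; "joint_torque": joint torques, N m; "position": TCP position; "tool_rot": TCP orientation; "ft_force": force on the tool from outside, world axes, zero at the start; "moment": the same for the moment, N m; "grip_width": finger opening in m.
Only numpy, scipy, OpenCV 4.12 (cv2) and the standard library are available. Lean on these libraries where they do the work, as an engineer would, in place of code of your own. Each camera call takes 0.05 s, during which the arm holds its last target.

## Task

The rolling pin's end knob has to be screwed tight by a helper, and the V-stand it must lie in is blocked by the bench scraper. Draw the scraper straight up out of the stand's slot and stand it blade-down in the utensil caddy, let it go, then take the thick rolling pin (the one with a knob on one end) from the rack and lay it about centred in both V notches, either way round. Finish while still holding the pin pressed firmly down onto both sides of the V, with about 1 kg of push, without letting up; leave the slim pin, the bowl and the jar alone.

Things in the scene. Friction and masses are not known exactly. Their poses are not given: they have to be found in the camera images.
- stand: fixed rigid wooden stand. Origin: centre of its underside; x along the V groove, z up. Base 200 (x) by 130 by 30 mm high; two uprights with V notches, 30 mm thick, at x = -65 and +65 mm (100 mm free between). Seated, the pin's axis is at y = 0, z = 75.5 mm. Across the base at x = 0, along y, a slot 5 wide, 104 long, 25 mm deep (floor at z = 5 mm) holds the scraper.
- left_flank: the two +y flanks of the V notches (one contact line), rigid part of the stand, same origin and axes as the stand. The 90-degree V has its apex at y = 0, z = 50 mm; this flank rises at 45 degrees to y = +30, z = 80 mm. A loose pin pressed down on its top beds on both flanks alike; one clamped in the fingers a little off to the side bears on one flank only
- right_flank: the two -y flanks of the V notches (the other contact line), rigid part of the stand, same origin and axes as the stand; from the apex up to y = -30, z = 80 mm
- scraper: bench scraper, 0.2 kg: steel blade 3 mm thick (x), 100 mm wide (y), with a dark wooden strip 10 mm thick (x), 100 mm wide, along its top edge. Origin: middle of the blade's lower edge; z up along the blade; the strip spans z = 92 to 110 mm. Starts upright in the stand's slot, lower edge 5 mm above the table, 1 mm play each side.
- caddy: fixed white utensil caddy, an open-topped box, outside 56 (x) by 150 (y) by 70 mm high, walls and floor 5 mm, so inside 46 by 140 mm. Origin: centre of its underside, z up. The scraper fits in with its width along the caddy's y; let go, it leans on a wall.
- rolling_pin: thick wooden rolling pin, about 0.18 kg: barrel 36 mm in diameter, 210 mm long, with a 28 mm dark ball knob on a thin neck at its +x end (reaching x = 141 mm). Origin: middle of the barrel, on its axis; x along the axis. Starts on the rack, in either of its places, axis 34 mm above the table.
- rack: fixed wooden rack, 170 mm along y: two notched bars 18 mm thick, 16 mm high (ridges to 21 mm) at x = -70 and +70 mm, 122 mm free between, joined by 8 mm rails at y = -79 and +79 mm. Origin: centre of its underside. Pins lie along its x in two places, y = -45 and +45 mm.
- slim_pin: bystander: plain slim wooden pin, 20 mm in diameter, 220 mm long, no knob, in the other place of the rack. Origin: its middle, on its axis; x along the axis
- bowl: bystander: small open steel bowl, 100 mm across, 45 mm high, beyond the stand. Origin: centre of its underside
- jar: bystander: closed amber glass jar, 64 mm across, 90 mm high, beyond the stand. Origin: centre of its underside

How it is judged:
On the way, in this order (a step that is already met when the one before it is completed fails the run):
1. the scraper is drawn straight up out of the slot: its lower edge above the stand's base, still over the slot (z of scraper in the frame of stand between 0.036 and 0.2 m and x of scraper in the frame of stand between -0.025 and 0.025 m and y of scraper in the frame of stand between -0.025 and 0.025 m), for 0.05 s.
2. the scraper stands blade-down in the caddy, let go (x of scraper in the frame of caddy between -0.026 and 0.026 m and y of scraper in the frame of caddy between -0.03 and 0.03 m and z of scraper in the frame of caddy between -0.005 and 0.025 m and angle between scraper's own z axis and vertical below 0.7 rad and contact force between the fingers and scraper below 0.1 N and linear speed of scraper below 0.03 m/s), for 0.2 s.
At the end, for the whole second after the job is handed in: Pin in both V notches (axis within 4 mm sideways, 4.5 mm in height, 0.06 rad; middle within 30 mm of the stand's), still, pressed by the fingers (over 3 N) with over 4 N on each side of the V. Scraper blade-down in the caddy, leaning under 0.7 rad, untouched by the fingers (x of scraper in the frame of caddy between -0.026 and 0.026 m and y of scraper in the frame of caddy between -0.03 and 0.03 m and z of scraper in the frame of caddy between -0.005 and 0.025 m and angle between scraper's own z axis and vertical below 0.7 rad and contact force between the fingers and scraper below 0.1 N and y of rolling_pin in the frame of stand between -0.004 and 0.004 m and z of rolling_pin in the frame of stand between 0.0705 and 0.0795 m and x of rolling_pin in the frame of stand between -0.03 and 0.03 m and angle between the x axis of rolling_pin and the x axis of stand, either way round below 0.06 rad and contact force between rolling_pin and left_flank above 4 N and contact force between rolling_pin and right_flank above 4 N and contact force between the fingers and rolling_pin above 3 N and linear speed of rolling_pin below 0.02 m/s); the arm keeps its last pose, push and grip.
It fails at once if the slim pin is shifted more than 25 mm (distance of slim_pin from where it was at the start of the episode above 0.025 m).
It fails at once if the bowl is shifted more than 25 mm (distance of bowl from where it was at the start of the episode above 0.025 m).
It fails at once if the jar is shifted more than 25 mm (distance of jar from where it was at the start of the episode above 0.025 m).
It also fails if it takes over 72 s, if anything falls off the work surface, if the arm or the gripper's body presses on something with over 40 N, if the wrist force passes 120 N, or if a joint passes its speed limit or range.

## Working session

There is one attempt and no reset: what is moved stays moved. The work goes in short steps, Python scripts to look and compute and a tool call to move; the robot and the scene stay as the last step left them, time stands still between calls to the robot, and variables do not carry over. Pictures are saved under pics/ and viewed, and the job is handed in when it is done.

Besides the shell and the picture viewer there is one more tool, called after ">>>" as name(argument=value, ...) on one line, values as JSON. move_arm: Moves the arm, as the interface text tells. Its arguments: {"type":"object","properties":{"commands":{"type":"array","items":{"type":"array","items":{"type":"number"}}},"newtons":{"type":"number"}},"required":["commands"]}

```bash
mkdir -p pics; ls
cat > h.py <<'E'
import numpy as np, cv2, json
from rig import robot
from scipy.spatial.transform import Rotation as R
def save(name,c): cv2.imwrite('pics/%s.png'%name, c["image"][:,:,::-1])
E
python3 - <<'E'
from h import *
o=robot.get_obs()
for k,v in o.items(): print(k,np.round(v,4))
for n in ["top","side"]:
    c=robot.camera(n); save(n+"0",c); print(n,c["fx"],c["fy"],c["cx"],c["cy"],np.round(c["xyz"],4),np.round(c["rotation"],4).tolist())
    for t in ["stand","scraper","caddy","rolling_pin","rack","slim_pin"]:
        for r in robot.regions_of(c,t)[:2]:
            print(t,round(r["p"],2),r["bbox"])
E
```

```text
pics
time 0.0
q [ 1.1675  0.5285  1.4339 -0.      1.1814 -0.1785]
joint_velocities [-0.     -0.0019 -0.0003  0.0006  0.001   0.0001]
joint_torque [ 8.00000e-04 -4.40046e+01 -1.76588e+01  6.35000e-02  5.82000e-02
 -2.00000e-04]
position [0.139  0.6087 0.2466]
tool_rot [ 0.0786  0.7029 -0.08    0.7024]
ft_force [ 0.3065 -0.4165  0.7628]
moment [-0.0478  0.0268 -0.0101]
grip_width 0.0873
top 467.78177074348406 467.78177074348406 263.22674407381606 186.08388394255866 [ 0.4184 -0.0024  1.274 ] [0.7083, -0.7013, 0.0502, -0.0626]
stand 0.82 [252.0, 194.1, 312.6, 279.2]
scraper 0.63 [265.1, 228.7, 301.0, 240.7]
caddy 0.77 [344.8, 227.8, 409.6, 253.8]
rolling_pin 0.88 [161.2, 185.2, 186.7, 278.8]
rack 0.56 [124.3, 204.5, 195.2, 271.7]
rack 0.39 [135.7, 203.4, 149.4, 285.4]
slim_pin 0.73 [137.5, 203.1, 149.8, 285.9]
side 461.71197518376255 461.71197518376255 254.31590733992695 186.28123682359129 [-0.0999 -0.8135  0.7751] [0.8244, -0.3083, 0.158, -0.4477]
stand 0.91 [191.8, 187.9, 277.7, 259.1]
scraper 0.68 [221.9, 188.5, 248.7, 222.9]
caddy 0.71 [268.5, 233.3, 332.0, 304.1]
rolling_pin 0.6 [143.6, 155.8, 206.2, 199.4]
rack 0.91 [137.0, 160.7, 205.2, 204.4]
slim_pin 0.83 [126.4, 156.4, 182.0, 187.0]
```

View pics/top0.png

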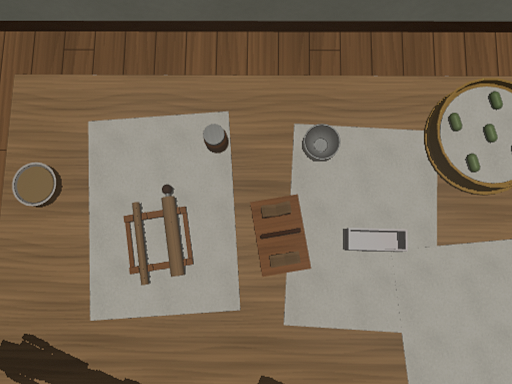

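View pics/side0.png

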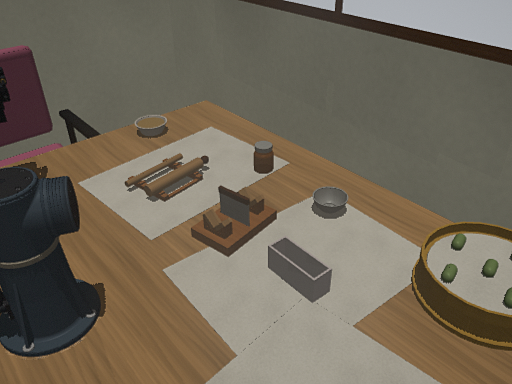

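```bash
cat > fit.py <<'E'
from h import *
from scipy.optimize import minimize
def box(x0,x1,y0,y1,z0,z1): return np.array([[x,y,z] for x in(x0,x1) for y in(y0,y1) for z in(z0,z1)])/1000.
def cyl(x0,x1,r):
    a=np.linspace(0,2*np.pi,24,endpoint=False)
    return np.array([[x,r*np.cos(t),r*np.sin(t)] for x in(x0,x1) for t in a])/1000.
def sph(x,r):
    p=np.random.RandomState(0).randn(300,3); p/=np.linalg.norm(p,axis=1)[:,None]; return (p*r+[x,0,0])/1000.
def vp(x0,x1): 
    return [box(x0,x1,15,45,30,65), box(x0,x1,-45,-15,30,65)]
M={"stand":[box(-100,100,-65,65,0,30)],
"scraper":[box(-1.5,1.5,-50,50,0,92),box(-5,5,-50,50,92,110)],
"caddy":[box(-28,28,-75,75,0,70)],
"rolling_pin":[cyl(-105,105,18),cyl(105,130,6),sph(127,14)],
"slim_pin":[cyl(-110,110,10)]}
Z={"stand":0,"scraper":.005,"caddy":0,"rolling_pin":.034,"slim_pin":.026}
def proj(c,P):
    if "xyz" in c:
        Rm=R.from_quat(c["rotation"]).as_matrix() if np.size(c["rotation"])==4 else np.array(c["rotation"])
        q=(P-c["xyz"])@Rm
        return np.c_[c["fx"]*q[:,0]/q[:,2]+c["cx"],c["fy"]*q[:,1]/q[:,2]+c["cy"]]
    q=(P-c["wp"])@c["wR"]
    rr=np.linalg.norm(q[:,:2],axis=1); th=np.arctan2(rr,q[:,2]); s=th/np.maximum(rr,1e-9)
    return np.c_[c["fx"]*q[:,0]*s+c["cx"],c["fy"]*q[:,1]*s+c["cy"]]
def wrist():
    o=robot.get_obs(); c=dict(robot.camera("wrist")); T=np.array(c["tool_from_camera"])
    Rt=R.from_quat(o["tool_rot"]).as_matrix()
    w=dict(c); w["wp"]=o["position"]+Rt@T[:3,3]; w["wR"]=Rt@T[:3,:3]
    return c,w,o
def pose(P,v,z):
    c,s=np.cos(v[2]),np.sin(v[2]); return P@np.array([[c,s,0],[-s,c,0],[0,0,1]])+[v[0],v[1],z]
def render(c,parts,v,z,up=4):
    m=np.zeros((384*up,512*up),np.uint8)
    for P in parts:
        h=cv2.convexHull(((proj(c,pose(P,v,z))+.5)*up*16).astype(np.int32))
        cv2.fillConvexPoly(m,h,255,shift=4)
    return cv2.resize(m,(512,384),interpolation=cv2.INTER_AREA)/255.
def fit(views,name,v0,z=None,ign=None):
    z=Z[name] if z is None else z
    def cost(v):
        s=0
        for i,(c,m) in enumerate(views):
            r=render(c,M[name],v,z); k=np.ones_like(r) if ign is None or ign[i] is None else ~ign[i]
            s+=1-(np.minimum(r,m)*k).sum()/((np.maximum(r,m)*k).sum()+1e-9)
        return s/len(views)
    best=None
    for sc in (1,.3):
        x0=v0 if best is None else best.x
        best=minimize(cost,x0,method="Nelder-Mead",options=dict(initial_simplex=np.array([x0]+[np.array(x0)+d for d in np.diag([.02*sc,.02*sc,.15*sc])]),xatol=1e-4,fatol=1e-5))
    return best.x,best.fun
def ray(c,uv,z):
    Rm=R.from_quat(c["rotation"]).as_matrix() if np.size(c["rotation"])==4 else np.array(c["rotation"])
    d=Rm@np.array([(uv[0]-c["cx"])/c["fx"],(uv[1]-c["cy"])/c["fy"],1]); return np.array(c["xyz"])+d*(z-c["xyz"][2])/d[2]
E
cat > a.py <<'E'
from fit import *
C={n:robot.camera(n) for n in("top","side")}
reg={}
for n,c in C.items():
    for t in M:
        rs=robot.regions_of(c,t)
        if rs: reg[n,t]=rs[0]["pixels"]
for t in M:
    m=reg["top",t]; ys,xs=np.nonzero(m)
    p=ray(C["top"],(xs.mean(),ys.mean()),Z[t]+.02)
    pts=np.array([ray(C["top"],(x,y),Z[t]+.02)[:2] for x,y in zip(xs,ys)])
    w,V=np.linalg.eigh(np.cov(pts.T)); a=V[:,1]
    yaw=np.arctan2(a[1],a[0]) - (np.pi/2 if t in("scraper","caddy") else 0)
    if t=="rolling_pin" : yaw = yaw if np.cos(yaw)>0 else yaw+np.pi
    print(t,"init",np.round(p,3),round(yaw,3))
    ign={n:None for n in C}
    if t=="stand":
        for n in C: ign[n]=reg.get((n,"scraper"))
    vs=[(C[n],reg[n,t]) for n in C if (n,t) in reg]
    for sel in ([0],[1],[0,1]):
        try:
            r=fit([vs[i] for i in sel],t,[p[0],p[1],yaw])
            print("  ",sel,np.round(r[0],4),round(r[1],3))
        except Exception as e: print(e)
E
python3 a.py
```

```text
stand init [ 0.488 -0.026  0.02 ] -2.95
   [0] [ 0.4903 -0.025  -2.9678] 0.114
   [1] [ 0.4886 -0.0262 -2.9681] 0.25
   [0, 1] [ 0.4896 -0.0254 -2.9657] 0.184
scraper init [ 0.493 -0.029  0.025] 0.181
   [0] [ 0.4887 -0.0268  0.1862] 0.153
   [1] [ 0.4912 -0.0226  0.1633] 0.244
   [0, 1] [ 0.4886 -0.0267  0.175 ] 0.199
caddy init [ 0.479 -0.28   0.02 ] -0.01
   [0] [ 0.4776 -0.274  -0.0161] 0.028
   [1] [ 0.4769 -0.2753 -0.0251] 0.028
   [0, 1] [ 0.4775 -0.275  -0.0184] 0.03
rolling_pin init [0.489 0.257 0.054] 0.169
   [0] [0.4824 0.2596 0.1686] 0.065
   [1] [0.4808 0.2575 0.1677] 0.095
   [0, 1] [0.4817 0.2593 0.1678] 0.084
slim_pin init [0.461 0.341 0.046] -2.973
   [0] [ 0.4636  0.3474 -2.9732] 0.068
   [1] [ 0.4617  0.3448 -2.9699] 0.105
   [0, 1] [ 0.4628  0.3468 -2.9691] 0.103
```

```bash
cat > plan.py <<'E'
from h import *
import sys
def plan(x,y,z,yaw):
    o=robot.get_obs(); Rt=R.from_quat(o["tool_rot"]).as_matrix(); p=np.array(o["position"])
    jy=np.arctan2(Rt[1,1],Rt[0,1]); d=(yaw-jy+np.pi/2)%np.pi-np.pi/2
    sh=Rt.T@(np.array([x,y,z])-p)*1000
    # turn about tool x (down): positive tool turn = -world yaw
    ax=Rt[2,0]
    print("t",round(o["time"],2),"pos",np.round(p,4),"toolx",np.round(Rt[:,0],3),"jaw",round(jy,3),"grip",round(o["grip_width"],4),"F",np.round(o["ft_force"],2))
    print("shift mm",np.round(sh,1),"turn deg",round(np.degrees(d*np.sign(ax)),1),"q",np.round(o["q"],2))
if __name__=="__main__": plan(*map(float,sys.argv[1:]))
E
python3 plan.py .489 -.026 .22 .175
```

```text
t 1.3 pos [0.1393 0.6093 0.2476] toolx [-0.  0. -1.] jaw 1.346 grip 0.0869 F [-0.22  0.65 -0.16]
shift mm [  27.5 -541.3  482.5] turn deg 67.1 q [ 1.17  0.53  1.43  0.    1.18 -0.18]
```

>>> move_arm(commands=[[0,27,-541,482,67],[0,27,-541,482,67],[0,27,-541,482,67],[0,27,-541,482,67],[0,27,-541,482,67],[0,27,-541,482,67],[0,27,-541,482,67],[0,27,-541,482,67]], newtons=30)

```text
time: 1.97
position: [0.3005, 0.3158, 0.2354]
tool_rot: [0.408, 0.577, -0.408, 0.578]
ft_force: [1.6, -0.9, 0.5]
grip_width: 0.0459
```

```bash
python3 plan.py .489 -.026 .22 .175
```

```text
t 1.97 pos [0.3005 0.3158 0.2354] toolx [ 0.001  0.    -1.   ] jaw 0.341 grip 0.0459 F [ 1.59 -0.88  0.45]
shift mm [ 15.4  63.6 385.2] turn deg 9.5 q [ 0.55  0.29  1.9  -0.    0.95  0.21]
```

>>> move_arm(commands=[[0,15,64,385,9.5],[0,15,64,385,9.5],[0,15,64,385,9.5],[0,15,64,385,9.5],[0,15,64,385,9.5],[0,15,64,385,9.5],[0,15,64,385,9.5],[0,15,64,385,9.5]])

```text
time: 2.63
position: [0.4635, 0.0247, 0.2226]
tool_rot: [0.453, 0.543, -0.453, 0.543]
ft_force: [1.2, 0.1, -0.3]
grip_width: 0.0438
```

```bash
python3 plan.py .489 -.026 .22 .175
```

```text
t 2.63 pos [0.4635 0.0247 0.2226] toolx [ 0.001  0.    -1.   ] jaw 0.179 grip 0.0438 F [ 1.15  0.1  -0.29]
shift mm [ 2.6 16.  54.4] turn deg 0.3 q [-0.19  0.35  1.85  0.    0.94 -0.37]
```

>>> move_arm(commands=[[0,2.5,16,54.5,0],[0,2.5,16,54.5,0],[0,2.5,16,54.5,0],[0,2.5,16,54.5,0]])

```text
time: 2.97
position: [0.4879, -0.0242, 0.2196]
tool_rot: [0.454, 0.543, -0.454, 0.542]
ft_force: [-0.0, -0.2, -0.6]
grip_width: 0.0434
```

```bash
cat > w.py <<'E'
from fit import *
import sys
c,w,o=wrist(); save(sys.argv[1],c); print(w["fx"],w["cx"],w["cy"],o["position"],np.round(w["wp"],3))
for t in sys.argv[2:]:
    rs=robot.regions_of(c,t)
    for r in rs[:2]: print(t,round(r["p"],2),r["bbox"])
E
python3 w.py w1 scraper stand; python3 plan.py .489 -.026 .22 .175
```

```text
297.3186396354542 254.44152748541094 193.2725358573962 [ 0.48788875 -0.02423327  0.21961572] [0.476 0.045 0.357]
stand 0.82 [166.1, 120.9, 344.9, 236.6]
t 3.12 pos [ 0.4869 -0.0223  0.2197] toolx [-0.002  0.001 -1.   ] jaw 0.182 grip 0.0434 F [-0.19  1.5  -0.1 ]
shift mm [-0.3  1.4  4. ] turn deg 0.4 q [-0.28  0.38  1.8   0.    0.96 -0.46]
```

View pics/w1.png

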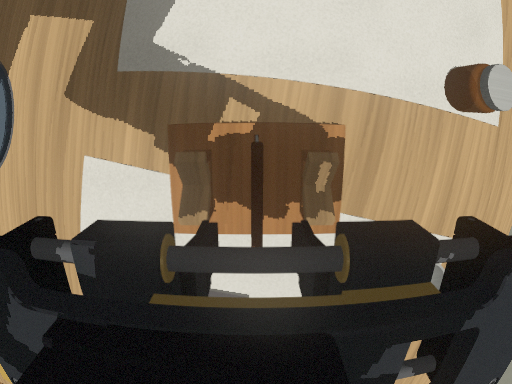

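```bash
cat > ov.py <<'E'
from fit import *
import sys
# usage: ov name obj x y yaw z ...
name=sys.argv[1]; a=sys.argv[2:]
c,w,o=wrist(); im=c["image"][:,:,::-1].copy()
im=cv2.resize(im,None,fx=1.5,fy=1.5,interpolation=cv2.INTER_CUBIC)
for i in range(0,len(a),5):
    v=list(map(float,a[i+1:i+5]))
    for P in M[a[i]]:
        h=cv2.convexHull(((proj(w,pose(P,v[:3],v[3]))+.5)*1.5).astype(np.float32)).astype(np.int32)
        cv2.polylines(im,[h],True,(0,255,0),1)
cv2.imwrite('pics/%s.png'%name,im)
E
python3 ov.py w2 scraper .4888 -.0265 .175 .005 stand .4893 -.0255 .175 0
```

```text
(no output)
```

View pics/w2.png

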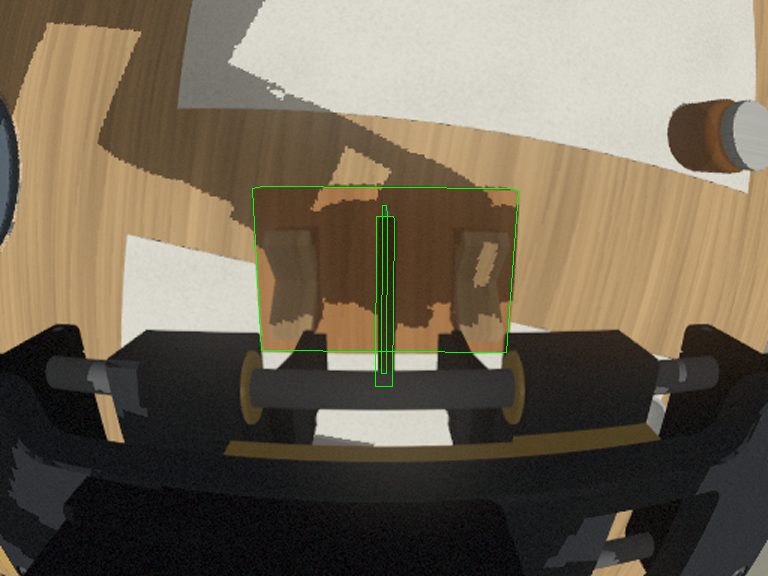

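>>> move_arm(commands=[[0,0,1,3,0],[0,30,1,3,0],[0,60,1,3,0],[0,90,1,3,0],[0,107,1,3,0],[0,107,1,3,0],[0,107,1,3,0]])

```text
time: 3.75
position: [0.4892, -0.026, 0.1124]
tool_rot: [0.452, 0.544, -0.453, 0.543]
ft_force: [0.5, 0.2, 0.9]
grip_width: 0.0432
```

>>> move_arm(commands=[[1,0,0,0,0],[1,0,0,0,0],[1,0,0,0,0],[1,0,0,0,0],[1,0,0,0,0],[1,0,0,0,0],[1,0,0,0,0],[1,0,0,0,0]], newtons=40)

```text
time: 4.42
position: [0.49, -0.0268, 0.1133]
tool_rot: [0.453, 0.543, -0.453, 0.543]
ft_force: [-0.3, 0.1, 3.6]
grip_width: 0.0095
```

```bash
python3 plan.py .489 -.026 .22 .175
```

```text
t 4.42 pos [ 0.49   -0.0268  0.1133] toolx [ 0.001 -0.    -1.   ] jaw 0.18 grip 0.0095 F [-0.31  0.07  3.62]
shift mm [-106.7   -0.8   -0.9] turn deg 0.3 q [-0.28  0.57  1.88  0.    0.69 -0.46]
```

>>> move_arm(commands=[[1,-8,0,0,0],[1,-16,0,0,0],[1,-26,0,0,0],[1,-40,0,0,0],[1,-60,0,0,0],[1,-80,0,0,0],[1,-100,0,0,0],[1,-100,0,0,0]])

```text
time: 5.08
position: [0.4917, -0.0272, 0.2165]
tool_rot: [0.454, 0.541, -0.452, 0.545]
ft_force: [0.3, -0.4, -2.2]
grip_width: 0.0096
```

```bash
python3 plan.py .4775 -.275 .213 -.018
python3 - <<'E'
from h import *
c=robot.camera("side"); save("s1",c)
E
```

```text
t 5.08 pos [ 0.4917 -0.0272  0.2165] toolx [ 0.007 -0.002 -1.   ] jaw 0.18 grip 0.0096 F [ 0.29 -0.42 -2.16]
shift mm [  3.9 -58.4 241.2] turn deg 11.4 q [-0.28  0.39  1.8  -0.    0.94 -0.46]
```

View pics/s1.png

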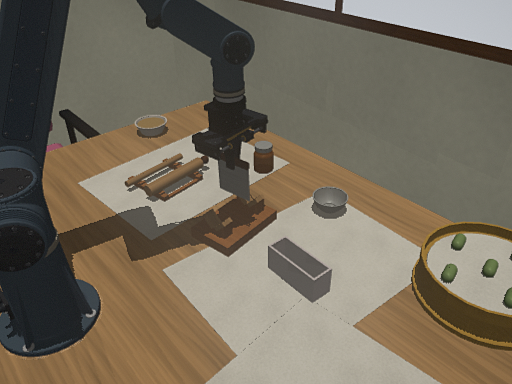

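>>> move_arm(commands=[[1,3,-8,35,3],[1,3,-17,70,6],[1,3,-26,105,9],[1,3,-34,140,11],[1,3,-42,175,11],[1,3,-50,210,11],[1,3,-58,241,11.5],[1,3,-58,241,11.5]])

```text
time: 5.8
position: [0.4758, -0.2808, 0.2087]
tool_rot: [-0.505, -0.492, 0.507, -0.495]
ft_force: [0.7, 0.5, -2.1]
grip_width: 0.0097
```

>>> move_arm(commands=[[1,0,0,0,0],[1,0,0,0,0]])

```text
time: 5.97
position: [0.4746, -0.273, 0.2084]
tool_rot: [0.505, 0.496, -0.505, 0.493]
ft_force: [-0.5, 1.0, -2.2]
grip_width: 0.0098
```

```bash
python3 plan.py .4775 -.275 .213 -.018; python3 ov.py w3 caddy .4775 -.275 -.018 0
python3 - <<'E'
from h import *
c=robot.camera("side"); im=cv2.resize(c["image"][180:330,220:390,::-1],None,fx=4,fy=4); cv2.imwrite("pics/s2.png",im)
E
```

```text
t 5.97 pos [ 0.4746 -0.273   0.2084] toolx [-0.003  0.003 -1.   ] jaw -0.021 grip 0.0098 F [-0.51  0.98 -2.22]
shift mm [-4.6  2.9  1.9] turn deg -0.2 q [-0.73  0.48  1.67  0.    1.   -0.71]
```

View pics/w3.png

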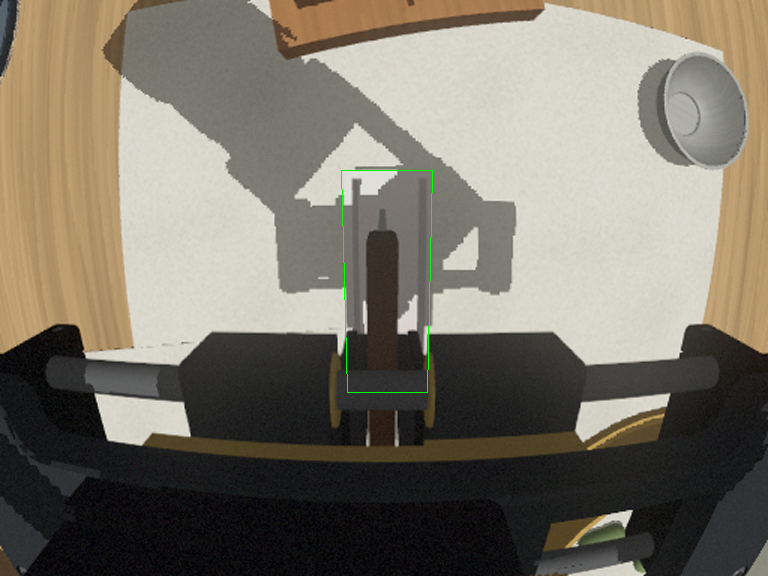

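View pics/s2.png

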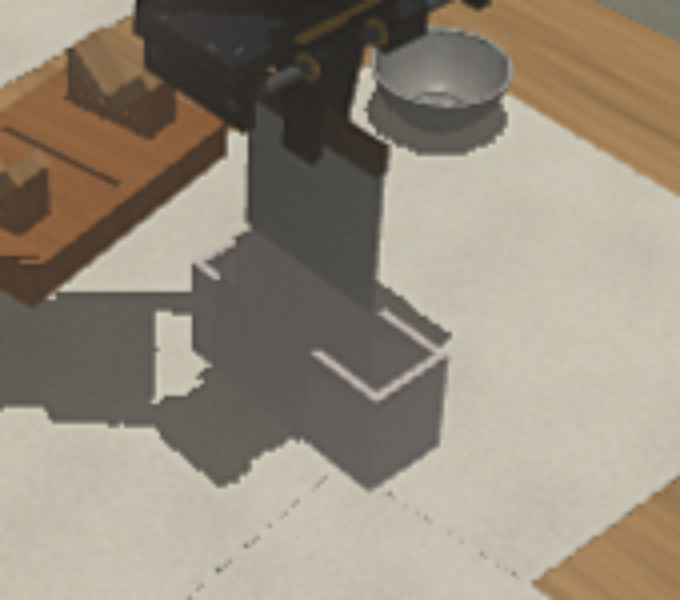

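>>> move_arm(commands=[[1,0,3,1,0],[1,20,3,1,0],[1,40,3,1,0],[1,60,3,1,0],[1,75,3,1,0],[1,85,3,1,0],[1,90,3,1,0],[1,92,3,1,0]])

```text
time: 6.73
position: [0.4789, -0.2746, 0.1172]
tool_rot: [-0.505, -0.495, 0.505, -0.495]
ft_force: [0.5, -0.2, -2.7]
grip_width: 0.0096
```

>>> move_arm(commands=[[1,0,0,0,0],[1,0,0,0,0]])

```text
time: 6.9
position: [0.4794, -0.2755, 0.1186]
tool_rot: [0.505, 0.494, -0.505, 0.496]
ft_force: [-0.7, -0.3, -2.0]
grip_width: 0.0099
```

```bash
python3 plan.py .4775 -.275 .213 -.018;python3 - <<'E'
from h import *
c=robot.camera("side"); im=cv2.resize(c["image"][180:330,220:390,::-1],None,fx=4,fy=4); cv2.imwrite("pics/s3.png",im)
E
```

```text
t 6.9 pos [ 0.4794 -0.2755  0.1186] toolx [ 0.001 -0.001 -1.   ] jaw -0.02 grip 0.0099 F [-0.69 -0.34 -2.03]
shift mm [-94.4  -1.8  -0.4] turn deg -0.1 q [-0.72  0.62  1.73 -0.    0.8  -0.7 ]
```

View pics/s3.png

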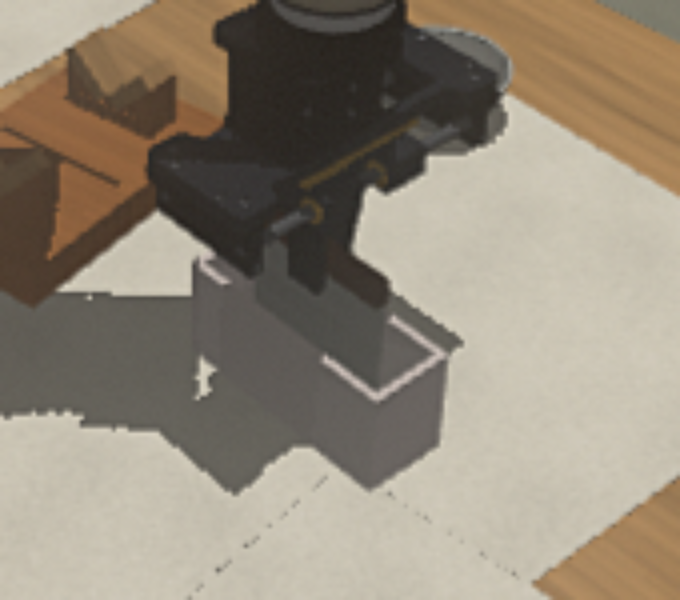

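>>> move_arm(commands=[[1,2,0,0,0],[1,3,0,0,0],[1,4,0,0,0],[1,4,0,0,0]])

```text
time: 7.28
position: [0.4787, -0.2752, 0.1138]
tool_rot: [-0.505, -0.495, 0.505, -0.495]
ft_force: [-0.3, -1.0, -1.6]
grip_width: 0.0096
```

Near the floor (about 0–1 mm); release.

>>> move_arm(commands=[[1,1,0,0,0],[-1,1,0,0,0],[-1,1,0,0,0],[-1,1,0,0,0],[-1,1,0,0,0],[-1,1,0,0,0],[-1,1,0,0,0],[-1,1,0,0,0]])

```text
time: 7.95
position: [0.4788, -0.2753, 0.1128]
tool_rot: [0.505, 0.495, -0.505, 0.495]
ft_force: [-0.4, 0.6, -0.8]
grip_width: 0.0484
```

>>> move_arm(commands=[[-1,0,0,0,0],[-1,0,0,0,0],[-1,0,0,0,0],[-1,0,0,0,0]])

```text
time: 8.28
position: [0.4788, -0.2752, 0.1128]
tool_rot: [0.505, 0.495, -0.505, 0.495]
ft_force: [0.1, -0.7, 0.3]
grip_width: 0.0749
```

```bash
python3 plan.py .4775 -.275 .213 -.018;python3 - <<'E'
from h import *
c=robot.camera("side"); im=cv2.resize(c["image"][180:330,220:390,::-1],None,fx=4,fy=4); cv2.imwrite("pics/s4.png",im)
E
```

```text
t 8.28 pos [ 0.4788 -0.2752  0.1128] toolx [ 0.  0. -1.] jaw -0.021 grip 0.0749 F [ 0.12 -0.74  0.33]
shift mm [-100.2   -1.3   -0.2] turn deg -0.1 q [-0.72  0.63  1.73  0.    0.79 -0.7 ]
```

View pics/s4.png

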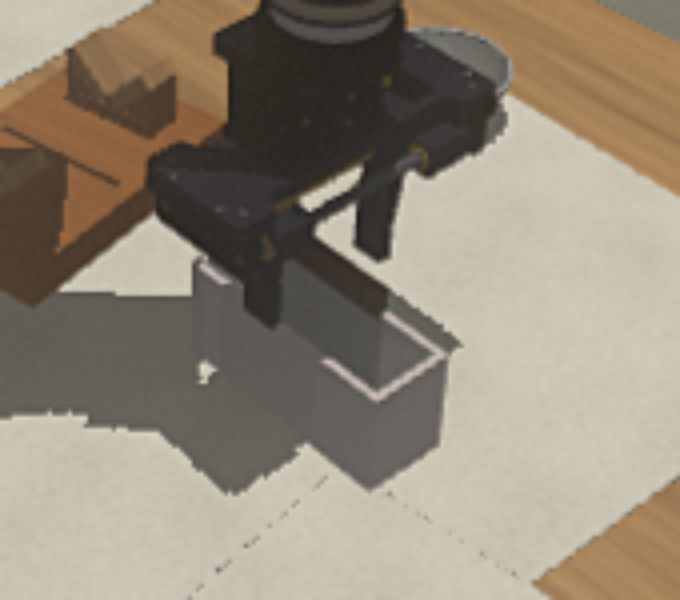

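>>> move_arm(commands=[[-1,0,0,0,0],[-1,0,0,0,0],[-1,-8,0,0,0],[-1,-18,0,0,0],[-1,-35,0,0,0],[-1,-65,0,0,0],[-1,-100,0,0,0],[-1,-130,0,0,0]])

```text
time: 9.0
position: [0.4789, -0.2753, 0.2456]
tool_rot: [0.505, 0.494, -0.505, 0.495]
ft_force: [0.3, -1.1, 0.7]
grip_width: 0.087
```

```bash
python3 plan.py .4815 .259 .22 1.74;python3 - <<'E'
from h import *
c=robot.camera("side"); im=cv2.resize(c["image"][180:330,220:390,::-1],None,fx=4,fy=4); cv2.imwrite("pics/s5.png",im)
c,=[robot.camera("wrist")]; save("w4",c)
E
```

```text
t 9.0 pos [ 0.4789 -0.2753  0.2456] toolx [ 0.001 -0.001 -1.   ] jaw -0.02 grip 0.087 F [ 0.27 -1.06  0.69]
shift mm [  25.1   -8.4 -534.3] turn deg 79.1 q [-0.72  0.43  1.62  0.    1.09 -0.7 ]
```

View pics/s5.png

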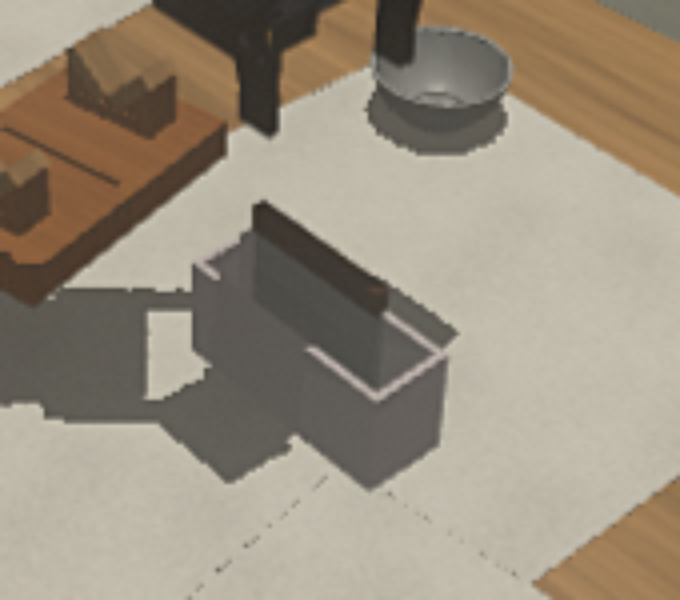

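View pics/w4.png

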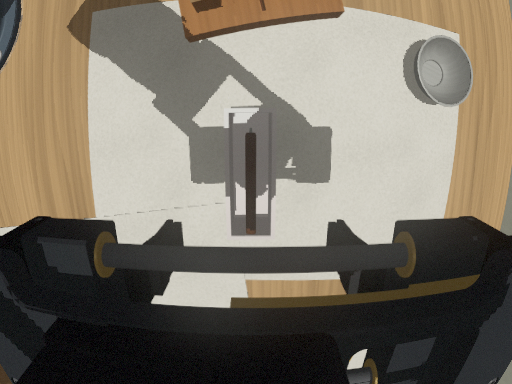

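>>> move_arm(commands=[[-1,0,-8,-534,79],[-1,0,-8,-534,79],[-1,0,-8,-534,79],[-1,0,-8,-534,79],[-1,0,-8,-534,79],[-1,0,-8,-534,79],[-1,0,-8,-534,79],[-1,0,-8,-534,79]])

```text
time: 9.77
position: [0.4806, 0.0312, 0.243]
tool_rot: [-0.672, -0.22, 0.672, -0.219]
ft_force: [0.2, 0.1, 0.0]
grip_width: 0.087
```

```bash
python3 plan.py .4815 .259 .22 1.739
```

```text
t 9.77 pos [0.4806 0.0312 0.243 ] toolx [-0.  0. -1.] jaw -0.939 grip 0.087 F [0.24 0.08 0.01]
shift mm [  23.  -183.4 -135.2] turn deg 26.5 q [-0.17  0.34  1.79  0.    1.01  0.77]
```

>>> move_arm(commands=[[-1,20,-183,-135,24],[-1,20,-183,-135,24],[-1,20,-183,-135,24],[-1,20,-183,-135,24],[-1,20,-183,-135,24],[-1,20,-183,-135,24],[-1,20,-183,-135,24],[-1,20,-183,-135,24]])

```text
time: 10.43
position: [0.4801, 0.2583, 0.2225]
tool_rot: [-0.702, -0.078, 0.703, -0.079]
ft_force: [0.2, -0.3, 0.9]
grip_width: 0.0869
```

```bash
python3 plan.py .4815 .259 .22 1.739; python3 ov.py w5 rolling_pin .4817 .2593 .168 .034 slim_pin .4628 .3468 .172 .026
```

```text
t 10.43 pos [0.4801 0.2583 0.2225] toolx [-0.001 -0.001 -1.   ] jaw -1.348 grip 0.0869 F [ 0.17 -0.33  0.94]
shift mm [ 2.5 -0.3 -1.6] turn deg 3.1 q [ 0.29  0.45  1.66 -0.    1.03  1.64]
```

View pics/w5.png

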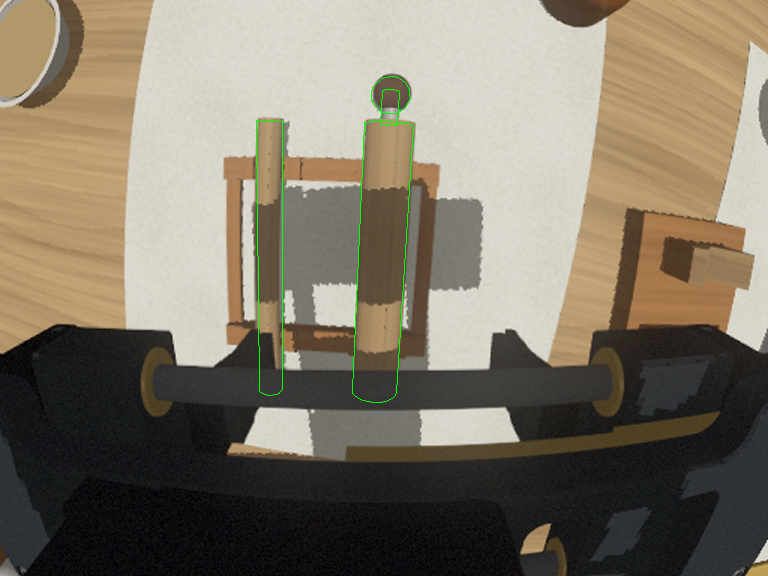

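>>> move_arm(commands=[[-1,0,0,-1,3],[-1,30,0,-1,3],[-1,65,0,-1,3],[-1,100,0,-1,3],[-1,130,0,-1,3],[-1,155,0,-1,3],[-1,172,0,-1,3],[-1,181,0,-1,3]])

```text
time: 11.15
position: [0.481, 0.2545, 0.0398]
tool_rot: [-0.703, -0.057, 0.706, -0.058]
ft_force: [0.2, 0.2, -0.0]
grip_width: 0.0871
```

```bash
python3 plan.py .482 .259 .041 1.739
python3 - <<'E'
from h import *
c=robot.camera("side"); im=cv2.resize(c["image"][110:240,100:270,::-1],None,fx=4,fy=4); cv2.imwrite("pics/s6.png",im)
E
```

```text
t 11.15 pos [0.481  0.2545 0.0398] toolx [-0.004 -0.002 -1.   ] jaw -1.408 grip 0.0871 F [ 0.21  0.25 -0.  ]
shift mm [-1.2 -4.2 -1.7] turn deg -0.3 q [ 0.28  0.75  1.78 -0.    0.62  1.69]
```

View pics/s6.png

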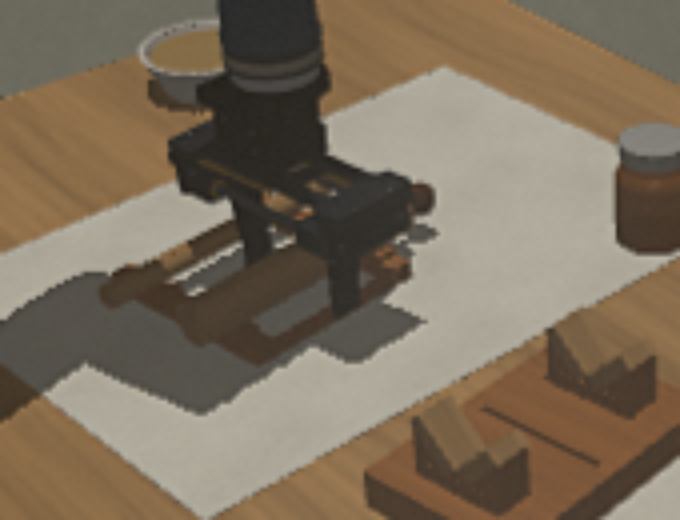

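>>> move_arm(commands=[[-1,-1,-3,-1,0],[-1,-1,-3,-1,0],[-1,-1,-3,-1,0]])

```text
time: 11.45
position: [0.4838, 0.2602, 0.0444]
tool_rot: [0.706, 0.059, -0.704, 0.058]
ft_force: [-0.3, -1.0, 0.4]
grip_width: 0.0868
```

>>> move_arm(commands=[[1,0,0,0,0],[1,0,0,0,0],[1,0,0,0,0],[1,0,0,0,0],[1,0,0,0,0],[1,0,0,0,0],[1,0,0,0,0],[1,0,0,0,0]], newtons=25)

```text
time: 12.12
position: [0.4825, 0.2601, 0.0428]
tool_rot: [-0.705, -0.059, 0.705, -0.059]
ft_force: [-0.5, -0.4, -0.8]
grip_width: 0.0418
```

>>> move_arm(commands=[[1,0,0,0,0],[1,0,0,0,0],[1,0,0,0,0],[1,0,0,0,0]])

```text
time: 12.45
position: [0.4825, 0.26, 0.0428]
tool_rot: [-0.705, -0.059, 0.705, -0.059]
ft_force: [0.7, -0.7, -0.4]
grip_width: 0.0352
```

```bash
python3 plan.py .482 .259 .2 1.746
```

```text
t 12.45 pos [0.4825 0.26   0.0428] toolx [-0. -0. -1.] jaw -1.405 grip 0.0352 F [ 0.68 -0.74 -0.45]
shift mm [-157.2    1.     0.7] turn deg -0.5 q [ 0.29  0.74  1.77 -0.    0.63  1.7 ]
```

>>> move_arm(commands=[[1,-6,0,0,0],[1,-20,0,0,0],[1,-45,0,0,0],[1,-75,0,0,0],[1,-110,0,0,0],[1,-140,0,0,0],[1,-150,0,0,0],[1,-150,0,0,0]])

```text
time: 13.12
position: [0.4841, 0.2607, 0.1958]
tool_rot: [0.707, 0.059, -0.702, 0.058]
ft_force: [-0.2, -0.1, -2.6]
grip_width: 0.0349
```

```bash
python3 plan.py .4893 -.0255 .19 1.746; python3 ov.py w6 stand 0.4893 -.0255 .175 0
```

```text
t 13.12 pos [0.4841 0.2607 0.1958] toolx [ 0.006  0.002 -1.   ] jaw -1.405 grip 0.0349 F [-0.2  -0.14 -2.57]
shift mm [  5.3 283.1  42.1] turn deg -0.5 q [0.29 0.49 1.68 0.   0.96 1.7 ]
```

View pics/w6.png

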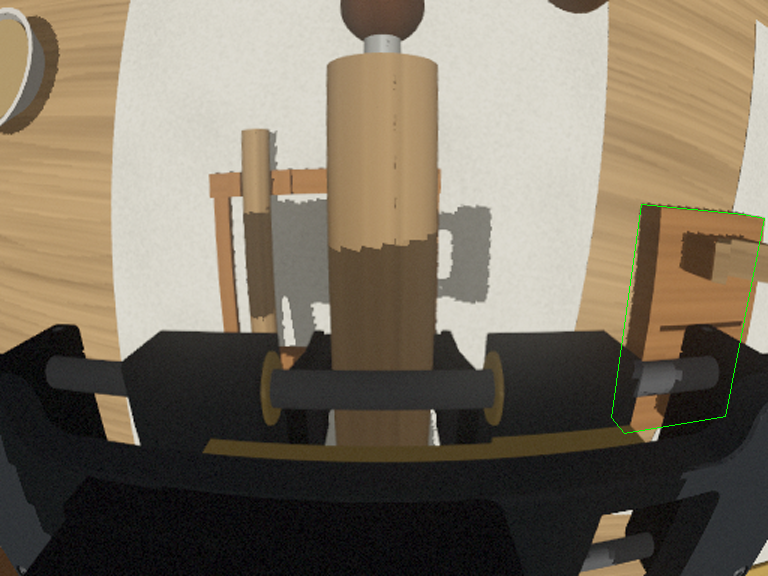

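>>> move_arm(commands=[[1,2,35,5,0],[1,2,75,11,0],[1,2,115,17,0],[1,2,155,23,0],[1,2,195,29,0],[1,2,235,35,0],[1,2,270,40,0],[1,2,283,42,0]])

```text
time: 13.83
position: [0.4868, -0.03, 0.1885]
tool_rot: [-0.703, -0.057, 0.706, -0.057]
ft_force: [0.6, 0.5, -2.4]
grip_width: 0.0354
```

>>> move_arm(commands=[[1,0,0,0,-0.5],[1,0,0,0,-0.5],[1,0,0,0,-0.5],[1,0,0,0,-0.5]])

```text
time: 14.17
position: [0.4868, -0.0245, 0.1899]
tool_rot: [-0.704, -0.063, 0.705, -0.062]
ft_force: [0.4, -0.1, -1.1]
grip_width: 0.0357
```

```bash
python3 plan.py .4893 -.0255 .12 1.746; python3 ov.py w7 stand 0.4893 -.0255 .175 0 rolling_pin .4893 -.0255 .175 .184
```

```text
t 14.17 pos [ 0.4868 -0.0245  0.1899] toolx [-0.002  0.001 -1.   ] jaw -1.395 grip 0.0357 F [ 0.36 -0.15 -1.08]
shift mm [69.9  1.5 -2.4] turn deg 0.0 q [-0.28  0.43  1.83  0.    0.88  1.11]
```

View pics/w7.png

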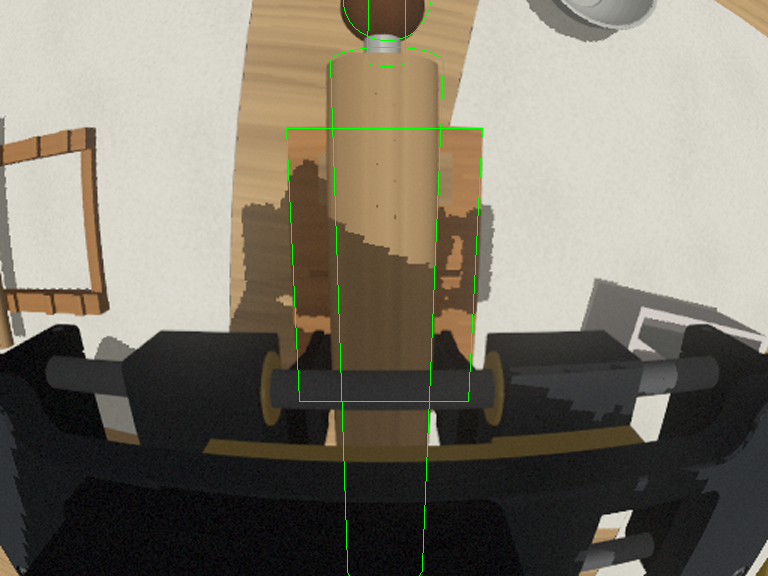

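>>> move_arm(commands=[[1,0,1.5,-2,0],[1,20,1.5,-2,0],[1,40,1.5,-2,0],[1,60,1.5,-2,0],[1,75,1.5,-2,0],[1,85,1.5,-2,0],[1,88,1.5,-2,0],[1,88,1.5,-2,0]])

```text
time: 14.88
position: [0.4899, -0.0266, 0.1023]
tool_rot: [-0.704, -0.062, 0.705, -0.062]
ft_force: [-0.4, -0.5, -1.8]
grip_width: 0.0352
```

>>> move_arm(commands=[[1,0,0,0,0],[1,0,0,0,0],[1,0,0,0,0]])

```text
time: 15.13
position: [0.4906, -0.0272, 0.1037]
tool_rot: [0.705, 0.061, -0.704, 0.062]
ft_force: [0.5, 0.6, -2.4]
grip_width: 0.0354
```

```bash
python3 plan.py .4893 -.0255 .0843 1.746
python3 - <<'E'
from h import *
c=robot.camera("side"); im=cv2.resize(c["image"][150:280,160:310,::-1],None,fx=4,fy=4); cv2.imwrite("pics/s7.png",im)
E
```

```text
t 15.13 pos [ 0.4906 -0.0272  0.1037] toolx [ 0.002 -0.001 -1.   ] jaw -1.396 grip 0.0354 F [ 0.5   0.56 -2.36]
shift mm [19.4 -1.9  1.1] turn deg -0.0 q [-0.28  0.59  1.89  0.    0.66  1.11]
```

View pics/s7.png

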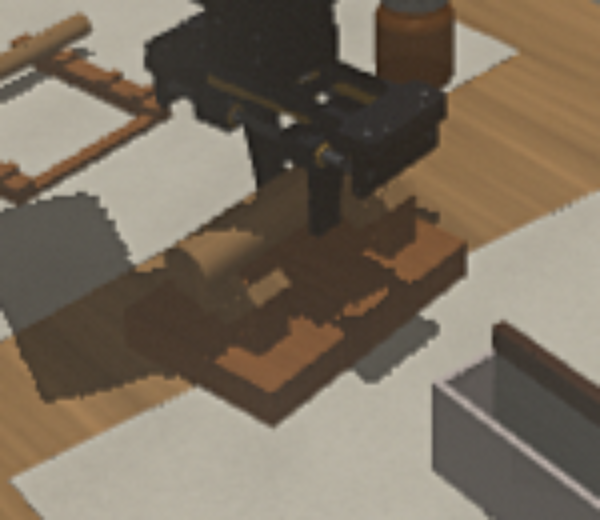

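>>> move_arm(commands=[[1,5,-1.5,1,0],[1,10,-1.5,1,0],[1,14,-1.5,1,0],[1,16,-1.5,1,0],[1,17,-1.5,1,0],[1,17,-1.5,1,0]])

```text
time: 15.68
position: [0.4885, -0.0258, 0.0854]
tool_rot: [-0.704, -0.062, 0.705, -0.061]
ft_force: [-0.3, 0.0, -1.8]
grip_width: 0.0353
```

>>> move_arm(commands=[[1,1,0,0,0],[1,1,0,0,0],[1,1,0,0,0]])

```text
time: 15.93
position: [0.4888, -0.0258, 0.0849]
tool_rot: [0.704, 0.062, -0.704, 0.062]
ft_force: [-0.2, 0.0, -2.0]
grip_width: 0.0352
```

>>> move_arm(commands=[[1,0.7,0,0,0],[1,0.7,0,0,0],[1,0.7,0,0,0]])

```text
time: 16.18
position: [0.4889, -0.0258, 0.0843]
tool_rot: [0.705, 0.062, -0.704, 0.062]
ft_force: [0.1, -1.1, -0.2]
grip_width: 0.0351
```

>>> move_arm(commands=[[1,0.7,0,0,0],[1,0.7,0,0,0],[1,0.7,0,0,0]])

```text
time: 16.43
position: [0.4889, -0.0258, 0.0841]
tool_rot: [0.705, 0.062, -0.704, 0.062]
ft_force: [-0.7, 0.6, 4.7]
grip_width: 0.0353
```

>>> move_arm(commands=[[-0.5,0,0,0,0],[-0.5,0,0,0,0],[-0.5,0,0,0,0],[-0.5,0,0,0,0],[-0.5,0,0,0,0],[-0.5,0,0,0,0],[-0.5,0,0,0,0],[-0.5,0,0,0,0]])

```text
time: 17.1
position: [0.4887, -0.0258, 0.0834]
tool_rot: [-0.704, -0.062, 0.704, -0.062]
ft_force: [0.2, 0.2, 0.1]
grip_width: 0.0645
```

>>> move_arm(commands=[[-0.5,-10,0,0,0],[-0.5,-25,0,0,0],[-0.5,-45,0,0,0],[-0.5,-70,0,0,0],[-0.5,-90,0,0,0],[-0.5,-90,0,0,0],[-0.5,-90,0,0,0]])

```text
time: 17.68
position: [0.4894, -0.026, 0.175]
tool_rot: [0.706, 0.061, -0.703, 0.062]
ft_force: [-0.3, -0.2, -0.7]
grip_width: 0.0655
```

```bash
python3 plan.py .4893 -.0255 .1185 1.746; python3 ov.py w8 stand 0.4893 -.0255 .175 0 rolling_pin .4893 -.0255 .175 .0755;  python3 - <<'E'
from h import *
c=robot.camera("side"); im=cv2.resize(c["image"][150:280,160:310,::-1],None,fx=4,fy=4); cv2.imwrite("pics/s8.png",im)
E
```

```text
t 17.68 pos [ 0.4894 -0.026   0.175 ] toolx [ 0.003 -0.001 -1.   ] jaw -1.396 grip 0.0655 F [-0.31 -0.19 -0.66]
shift mm [56.5 -0.6  0.2] turn deg -0.0 q [-0.28  0.46  1.84 -0.    0.84  1.11]
```

View pics/w8.png

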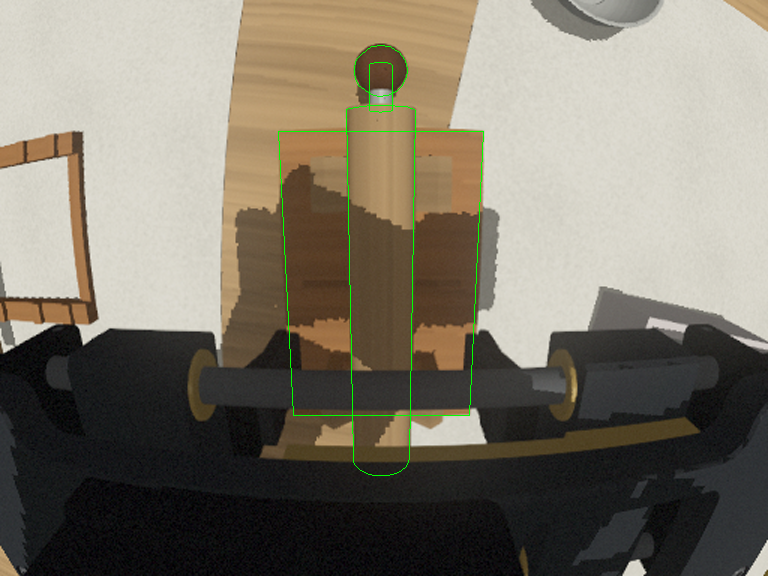

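View pics/s8.png

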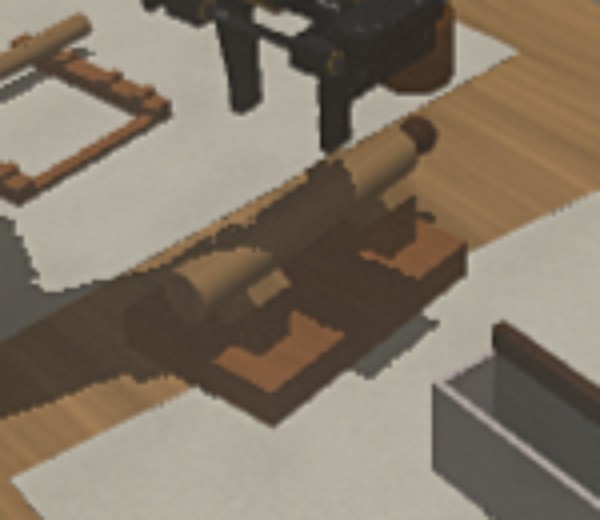

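>>> move_arm(commands=[[1,0,0,0,0],[1,0,0,0,0],[1,0,0,0,0],[1,0,0,0,0],[1,0,0,0,0],[1,0,0,0,0],[1,0,0,0,0],[1,0,0,0,0]])

```text
time: 18.45
position: [0.4887, -0.0258, 0.1734]
tool_rot: [-0.704, -0.062, 0.704, -0.062]
ft_force: [0.4, -0.0, -0.3]
grip_width: 0.02
```

>>> move_arm(commands=[[1,0,0,0,0],[1,0,0,0,0],[1,15,0,0,0],[1,30,0,0,0],[1,40,0,0,0],[1,47,0,0,0],[1,47,0,0,0],[1,47,0,0,0]])

```text
time: 19.12
position: [0.4887, -0.0258, 0.1263]
tool_rot: [-0.704, -0.062, 0.705, -0.061]
ft_force: [-0.3, 0.1, 0.5]
grip_width: 0.0004
```

>>> move_arm(commands=[[1,0,0,0,0],[1,0,0,0,0],[1,0,0,0,0]])

```text
time: 19.37
position: [0.4892, -0.0259, 0.127]
tool_rot: [0.705, 0.061, -0.704, 0.062]
ft_force: [0.5, 0.1, 0.0]
grip_width: 0.0004
```

```bash
python3 plan.py .4893 -.0255 .1185 1.746
```

```text
t 19.37 pos [ 0.4892 -0.0259  0.127 ] toolx [ 0.001 -0.    -1.   ] jaw -1.396 grip 0.0004 F [0.52 0.14 0.01]
shift mm [ 8.5 -0.4 -0.2] turn deg -0.0 q [-0.28  0.54  1.88  0.    0.72  1.11]
```

>>> move_arm(commands=[[1,3,0,0,0],[1,5,0,0,0],[1,6.5,0,0,0],[1,6.5,0,0,0],[1,6.5,0,0,0],[1,6.5,0,0,0]])

```text
time: 19.87
position: [0.4887, -0.0258, 0.1199]
tool_rot: [-0.704, -0.062, 0.704, -0.062]
ft_force: [0.1, 0.0, 0.2]
grip_width: 0.0009
```

>>> move_arm(commands=[[1,0.5,0,0,0],[1,1,0,0,0],[1,1,0,0,0],[1,1,0,0,0]])

```text
time: 20.2
position: [0.4887, -0.0258, 0.1189]
tool_rot: [-0.704, -0.062, 0.704, -0.062]
ft_force: [0.0, -0.3, 0.3]
grip_width: 0.0005
```

>>> move_arm(commands=[[1,0.5,0,0,0],[1,0.8,0,0,0],[1,0.8,0,0,0],[1,0.8,0,0,0]])

```text
time: 20.53
position: [0.4888, -0.0258, 0.1188]
tool_rot: [0.705, 0.062, -0.704, 0.062]
ft_force: [-1.2, 0.5, 5.8]
grip_width: 0.0006
```

>>> move_arm(commands=[[1,0.3,0,0,0],[1,0.3,0,0,0],[1,0.3,0,0,0],[1,0.3,0,0,0]])

```text
time: 20.87
position: [0.4888, -0.0258, 0.1187]
tool_rot: [0.705, 0.062, -0.704, 0.062]
ft_force: [-1.1, 0.2, 7.1]
grip_width: 0.0007
```

>>> move_arm(commands=[[1,0.6,0,0,0],[1,0.6,0,0,0],[1,0.6,0,0,0],[1,0.6,0,0,0]])

```text
time: 21.2
position: [0.4888, -0.0258, 0.1186]
tool_rot: [0.705, 0.062, -0.704, 0.062]
ft_force: [-1.5, 0.8, 11.5]
grip_width: 0.0005
```

>>> move_arm(commands=[[1,0,0,0,0],[1,0,0,0,0],[1,0,0,0,0],[1,0,0,0,0]])

```text
time: 21.53
position: [0.4888, -0.0258, 0.1186]
tool_rot: [0.705, 0.062, -0.704, 0.062]
ft_force: [-2.7, 0.6, 12.2]
grip_width: 0.0006
```

```bash
python3 plan.py .4893 -.0255 .1185 1.746
cat > b.py <<'E'
from fit import *
C={n:robot.camera(n) for n in("top","side")}
f=[]
for i in range(6):
    robot.camera("wrist"); f.append(robot.get_obs()["ft_force"])
print(np.round(f,1).tolist())
C={n:robot.camera(n) for n in("top","side")}
for n,c in C.items():
    im=c["image"][:,:,::-1].copy()
    im=cv2.resize(im,None,fx=1.5,fy=1.5)
    for nm,v,z in (("rolling_pin",[.4893,-.0255,.175],.0755),("caddy",[.4775,-.275,-.018],0),("scraper",[.4785,-.275,-.018],.005),("slim_pin",[.4628,.3468,.172],.026)):
        for P in M[nm]:
            h=cv2.convexHull(((proj(c,pose(P,v,z))+.5)*1.5).astype(np.float32)).astype(np.int32); cv2.polylines(im,[h],True,(0,255,0),1)
    cv2.imwrite("pics/end_%s.png"%n,im)
    rs=robot.regions_of(c,"scraper"); print(n,[(round(r["p"],2),r["bbox"]) for r in rs[:2]])
E
python3 b.py
```

```text
t 21.53 pos [ 0.4888 -0.0258  0.1186] toolx [ 0.001 -0.    -1.   ] jaw -1.396 grip 0.0006 F [-2.7   0.55 12.17]
shift mm [ 0.1 -0.2 -0.6] turn deg -0.0 q [-0.28  0.56  1.88 -0.    0.7   1.11]
[[-2.6, -0.3, 12.4], [-2.1, 0.7, 11.3], [-2.5, 1.0, 11.9], [-2.5, 0.1, 12.7], [-2.5, 1.0, 12.8], [-2.8, 0.4, 13.0]]
top [(0.68, [358.3, 234.6, 398.4, 242.6]), (0.66, [123.1, 207.9, 194.4, 268.3])]
side [(0.88, [281.1, 234.3, 314.0, 272.5]), (0.2, [190.8, 188.0, 277.5, 258.9])]
```

View pics/end_top.png

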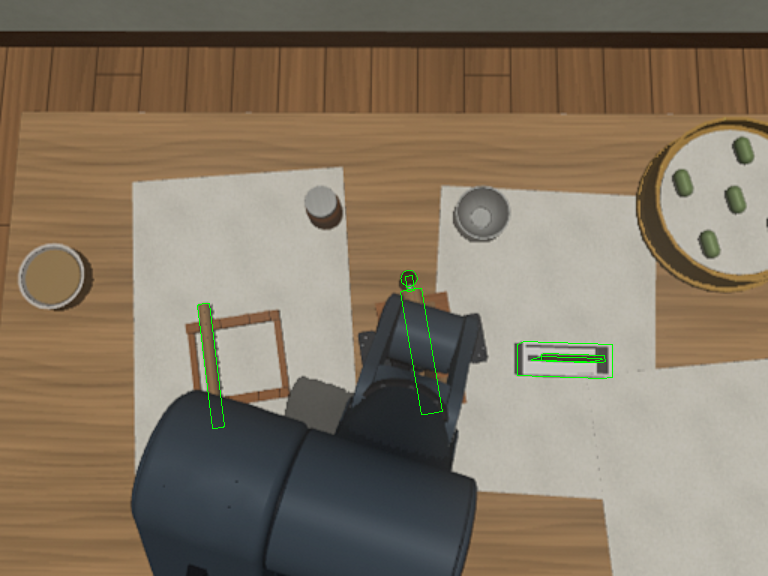

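View pics/end_side.png

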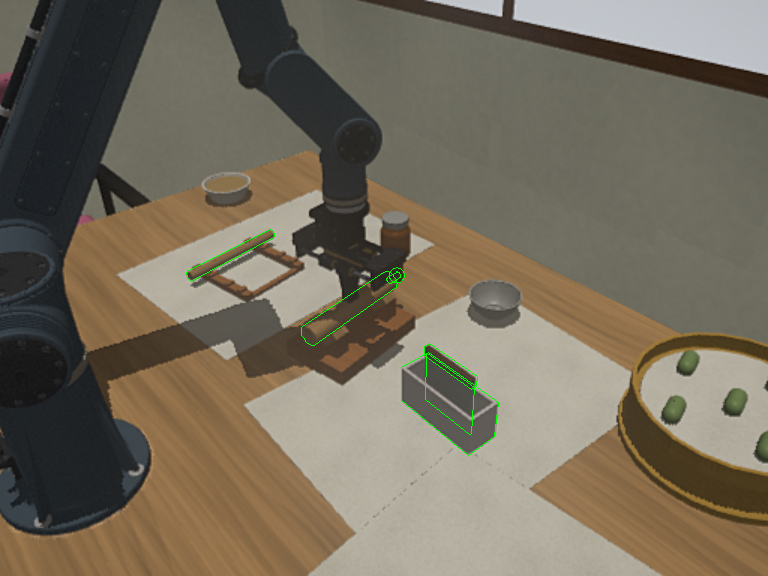

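```bash
python3 -c "
from rig import robot
print(robot.hand_in()); print(robot.get_obs()['ft_force'])"
```

```text
the job is handed in; nothing more can be done
None
the job is handed in; nothing more can be done
```

I finished the task and handed it in at about 22 s, but no verdict was reported.

- **Scraper:** I drew it straight up out of the slot, lowered it blade-down into the caddy near its middle and let it go. It stands almost upright, clear of the fingers.
- **Rolling pin:** I took the thick pin from the rack and laid it in both V notches with the knob end pointing away from the robot. I then released it so it bedded on both sides, and pressed its top with closed fingertips.

**Last checks**
- **Push:** the downward force held steady at about 12–13 N over six readings. That should be about 9–10 N on each side of the V. This is calculated from the push, because the flank forces can't be measured directly.
- **Side force:** there was also a small, steady force of about 2.5 N, roughly along the pin.
- **Positions:** the outlines I drew for the pin in the stand, the scraper in the caddy and the slim pin match the pictures to within about 2 mm. The bowl and jar look unmoved by eye, though I didn't measure them.
- **Disagreement:** in the last top picture the network also reported a second "scraper" (p 0.66) on what is actually the rack. I ignored it, since the scraper is plainly in the caddy in both views.

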